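# Turn a glass panel over against a stop

### The arm

A 6-joint arm with a two-finger parallel gripper is mounted at the origin on a cart in front of the work surface, level with it; the furniture and walls round the work are solid. World frame = base frame: x ahead of the robot, y to its left, z up, the work surface at z = 0. Lengths are in mm, angles in degrees, forces in N, time in s.
With the tool pointing down it reaches from about 350 to 975 mm from the base axis. Payload 17.4 kg.
Tool frame: the origin (TCP) lies at the centre of the arm's flange, where the gripper is bolted on; the fingertips stand 173 mm ahead of it and the grasp point (between the pads) lies 155 mm ahead of it (arm.grip_depth is the distance from the TCP to the grasp point, in mm); z points along the fingers, y is the line along which they close (so a half turn about z gives the same grasp; the last joint's range is limited). The gripper opens to 85 mm and grips with 20 to 120 N. Pads are 22 mm wide; open, the fingers measure 114 mm over their backs; the gripper's body (76 mm by 85 mm) begins 54 mm behind the grasp point. The pads swing forward as they close: fully open they stand 13 mm farther back than shut.
Start: joints at [-73.155, 6.646, 82.598, -0, 90.757, -2.166], TCP at [219.869, -638.194, 404.703] pointing down, gripper open.
Joint ranges: [-162.19, 162.19], [-47.58, 125.68], [4.15, 143.07], [-65.23, 245.23], [0.69, 171.88], [-170.13, 170.13]. Speed limits (degrees/s): [108.29, 108.29, 127.2, 180, 180, 180].

### API

Orientations are given as a 3x3 rotation matrix whose columns are the frame's x, y, z axes.
In Python, from bench import arm, command_gripper, solve_ik, telemetry, grab_frame, camera_params, order gives the robot as it stands. Calls block until the motion is done:
- arm.movep(position, orientation): joint-space move of the TCP to a pose.
- arm.servo_line(position, vel=150, orientation=None, max_force=None): straight line of the TCP; orientation=None keeps the orientation; vel is the mean speed in mm/s. With max_force (N) it stops when the force on the tool has changed by that much, and returns True; else False.
- arm.goto_joints(angles): joint-space move.
- command_gripper(opening): opening from 0.0 (shut) to 1.0 (fully open); the grip force is fixed at half the most; returns when the fingers have stopped.
- arm.dwell(seconds).
- solve_ik(position, orientation): joint angles nearest the present ones, or None.
- telemetry.sense(): the state.
- grab_frame(name): name is "scene" or "top"; returns the picture (480x640x3 uint8, blue, green, red); there is no depth.
- camera_params(name): a dict with "K" (3x3 intrinsics, pixels), "camera_from_world" (4x4, takes a point from world to camera coordinates). Camera axes: x right, y up, looking along -z (the intrinsics and any distortion apply to the point x, -y, -z); pixel columns grow to the right and rows downward; lengths in mm; the calibration is good to about 2 mm. A picture is of the moment at which its call begins. camera_params takes no time and is no camera call.
A pose or a line that the arm cannot do raises arm.MotionError and nothing moves.
- order.close_job(): hands the job in; it is judged then, once.
The state is a dict: "t": time; "qpos": joint angles; "dq": joint speeds; "tau": joint torques, N m; "tool_pos": TCP position; "orientation": TCP orientation; "ft_force": force on the tool from outside, world axes, zero at the start; "ft_torque": the same for the moment, N m; "width": opening from 0.0 (shut) to 1.0 (fully open); "finger_force": force on a finger pad.
Only numpy, scipy, OpenCV 4.12 (cv2) and the standard library are available. Lean on these libraries where they do the work, as an engineer would, in place of code of your own. Each camera call takes 0.05 s, during which the arm holds its last target. There are 200 camera calls.

### The job

Turn the small framed glass panel over with your fingertips alone, without gripping or lifting it: push it gently across the cork sheet against the sloping stop until its far edge climbs the slope and it leans on the stop's top edge with its near edge down in the gap. Then reach behind the stop and push the raised edge back towards the cork, so that the panel tips over and lies flat on the cork with its plywood back up. Do not disturb the bottle, the tin or the glass nugget.

Things in the scene. Friction and masses are not known exactly. Their poses are not given: they have to be found in the camera images.
- stop: Turning stop, fixed to the bench: cork sheet, then a gap, then a slope. Origin at bench height at the foot of the slope, midway across; +x from the cork to the slope (pushing direction), +y along the stop. From x = 0 a slick white face rises at 52 degrees from level to a round steel top edge. 150 mm wide in y; back block to x = 0.050 (34 mm high), low feet (8 mm) to x = 0.063.
- stop_edge (a point): Middle of the stop's round steel top edge (5 mm radius), 40 mm above the bench, 34 mm beyond the foot of the slope (stop's +x).
- panel_center (a point): Centre of the loose panel, 80 (x) by 90 (y) by 8 mm thick (z), 0.12 to 0.21 kg, rigid, square-edged, grey metal frame. At the start six coloured glass pieces face up (+z), the pale plywood back is below, +x is within 0.15 rad of the stop's +x. Leaning on the stop, its raised edge is 60 to 66 mm above the bench, some 20 mm above the stop. A push of a few N moves it.
- panel: The same panel; origin at the centre of its plywood side (4 mm from panel_center along -z), same axes.
- panel_near_edge (a point): Middle of the panel's 90 mm long edge that is on the cork side (away from the stop) at the start, half-way through its thickness: the edge to push. A few N suffice; 25 N is too hard. Once the panel leans in the gap there is no need to push farther.
- panel_far_edge (a point): Middle of the panel's 90 mm long edge that faces the stop at the start, half-way through its thickness: the edge that climbs.
- oil_bottle: Small white bottle with a red cap, 35 mm across, 73 mm high, loose; origin at the centre of its underside. Leave it alone.
- grey_tin: Round grey metal tin, 52 mm across, 34 mm high, loose; origin at the centre of its underside. Leave it alone.
- pink_nugget: Small pink glass nugget, about 21 mm across, 9 mm high, loose; origin at the centre of its underside. Leave it alone.
- cork_middle (a point): Middle of the cork sheet's top, 5 mm above the bench, fixed to the stop. The sheet spans stop's x = -0.170 to -0.012 and y = -0.080 to 0.080. Between its edge and the foot of the slope (12 mm) the gap is open down to the bench; the near edge of the leaning panel drops in and the 5 mm step keeps it there.

How it is judged:
By the outcome, as a careful person would: the job done as asked, in the order asked, and still so for the second after the job is handed in, with the robot touching nothing.
It also fails if it takes over 51 s, if anything falls off the work surface, if the arm or the gripper's body presses on something with over 40 N, if the wrist force passes 120 N, or if a joint passes its speed limit or range.

## Working session

There is one attempt and no reset: what is moved stays moved. The work goes in short steps, each a Python script; the robot and the scene stay as the last script left them, time stands still between calls to the robot, and variables do not carry over. Pictures are saved under pics/ and viewed, at most 10 in all, crops included, and the job is handed in when it is done.

```bash
mkdir -p pics; ls
python3 - <<'E'
from bench import *
import cv2,numpy as np
for n in("scene","top"):
    cv2.imwrite(f"pics/{n}0.png",grab_frame(n)); print(n,{k:np.round(v,3).tolist() if not isinstance(v,str) else v for k,v in camera_params(n).items()})
print(telemetry.sense())
E
```

```text
pics
scene {'K': [[616.451, 0.0, 314.339], [0.0, 616.451, 235.14], [0.0, 0.0, 1.0]], 'camera_from_world': [[-0.853, -0.521, -0.02, 539.679], [0.208, -0.375, 0.904, -89.649], [-0.478, 0.767, 0.428, -808.624], [0.0, 0.0, 0.0, 1.0]]}
top {'K': [[520.866, 0.0, 316.719], [0.0, 520.866, 236.503], [0.0, 0.0, 1.0]], 'camera_from_world': [[-0.024, -0.999, -0.023, 206.327], [0.994, -0.027, 0.102, -538.013], [-0.102, -0.021, 0.995, -856.32], [0.0, 0.0, 0.0, 1.0]]}
{'t': 0.1, 'qpos': array([-7.31553328e+01,  6.67216466e+00,  8.26306823e+01,  1.75971294e-04,
        9.07576991e+01, -2.16705120e+00]), 'dq': array([-0.07079767, -0.15299567, -0.08583646, -0.03319664,  0.05571594,
        0.07969913]), 'tau': array([ 2.02597104e-03, -7.33663559e+01, -6.33789468e+01,  2.18930137e-05,
        5.22703383e-03,  3.54304302e-05]), 'tool_pos': array([ 219.87117221, -638.20227993,  404.04002672]), 'orientation': array([[ 9.45451963e-01,  3.25761406e-01, -3.03277244e-04],
       [ 3.25761544e-01, -9.45451422e-01,  1.01227760e-03],
       [ 4.30270732e-05, -1.05585591e-03, -9.99999442e-01]]), 'ft_force': array([-1.13751661, -0.99543759, -0.12330417]), 'ft_torque': array([ 0.02000225, -0.01849196,  0.000124  ]), 'finger_force': 0.0, 'width': 0.9976274320699778}
```

View pics/scene0.png

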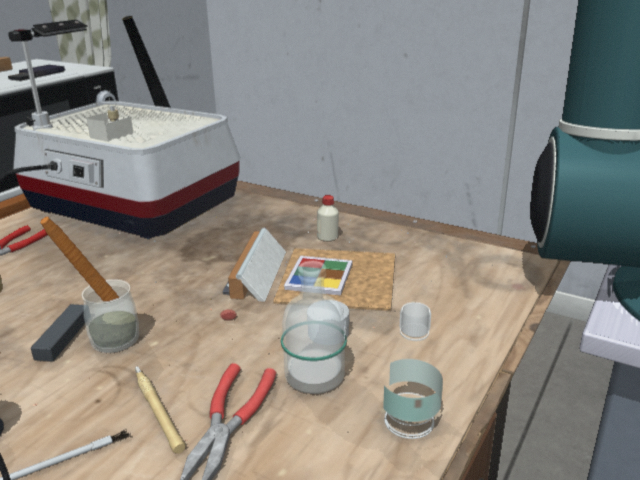

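View pics/top0.png

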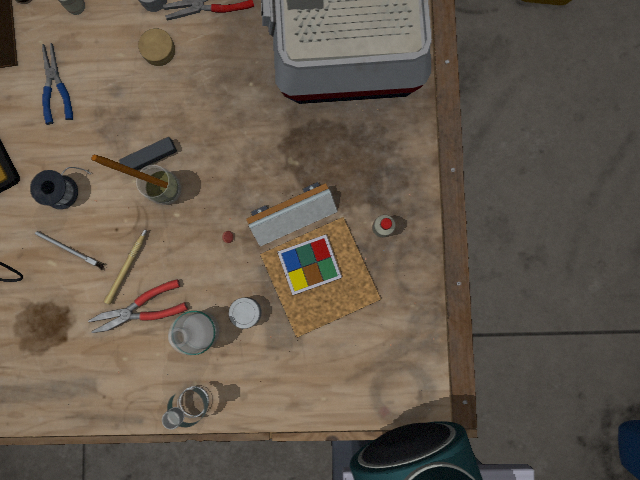

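The stop is at about (295,215) in the top view, the panel at (310,265), the bottle at (384,226), the nugget at (228,237) and the tin at (245,313). I'll enlarge this area.

Run:
```python
import cv2
im=cv2.imread("pics/top0.png")[175:345,215:415]
cv2.imwrite("pics/crop0.png",cv2.resize(im,None,fx=3.5,fy=3.5,interpolation=cv2.INTER_CUBIC))
```

```text
(no output)
```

View pics/crop0.png

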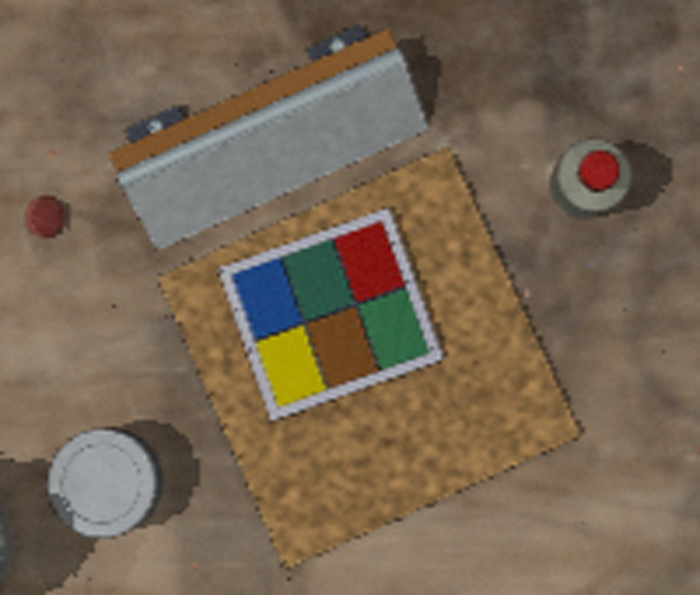

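```bash
cat > h.py <<'E'
import numpy as np,cv2
from bench import *
def ray(n,uv,z):
    P=camera_params(n);K=np.array(P["K"]);T=np.array(P["camera_from_world"])
    d=np.linalg.inv(K)@[uv[0],uv[1],1]; d=T[:3,:3].T@(d*[1,-1,-1]); c=-T[:3,:3].T@T[:3,3]
    return c+d*(z-c[2])/d[2]
def crop(p,f=3.5,o=(215,175)): return ((p[0]+.5)/f+o[0]-.5,(p[1]+.5)/f+o[1]-.5)
def fit(loc,w):
    loc=np.array(loc,float);w=np.array(w)[:,:2]
    a=loc-loc.mean(0);b=w-w.mean(0)
    th=np.arctan2((a[:,0]*b[:,1]-a[:,1]*b[:,0]).sum(),(a*b).sum())
    R=np.array([[np.cos(th),-np.sin(th)],[np.sin(th),np.cos(th)]])
    o=w.mean(0)-R@loc.mean(0)
    return th,o,np.linalg.norm(loc@R.T+o-w,axis=1)
E
python3 - <<'E'
from h import *
# crop corner order: left-far, right-far, right-near, left-near (left = +y)
c=[ray("top",crop(p),5) for p in[(160,277),(450,148),(582,432),(288,566)]]
c+=[ray("top",crop(p),0) for p in[(163,248),(428,128)]]
th,o,e=fit([(-12,80),(-12,-80),(-170,-80),(-170,80),(0,75),(0,-75)],c);print("stop",np.degrees(th),o,e)
w=[ray("top",crop(p),13) for p in[(222,270),(388,209),(441,354),(272,418)]]
tp,op,e=fit([(40,45),(40,-45),(-40,-45),(-40,45)],w);print("panel",np.degrees(tp),op,e)
R=np.array([[np.cos(th),-np.sin(th)],[np.sin(th),np.cos(th)]])
print("panel in stop",(op-o)@R,np.degrees(tp-th))
for n,p,z in(("bottle",(600,170),73),("tin",(104,482),34),("nug",(45,217),5)):
    q=ray("top",crop(p),z)[:2];print(n,q,(q-o)@R)
E
```

```text
stop 22.852684836030182 [560.96202856 223.79542379] [1.06530064 2.03889324 1.11554111 1.09934104 2.05382997 1.60112591]
panel 18.58350534673156 [497.71735845 207.06524245] [2.41918427 1.8044263  2.43969772 1.23269556]
panel in stop [-64.77775535   9.14492628] -4.269179489298624
bottle [557.27492351  78.87622708] [ -59.67895917 -132.11203636]
tin [418.36053008 316.60890358] [-95.36286756 140.9093783 ]
nug [549.65375282 349.6661297 ] [ 38.46288842 120.38238211]
```

```bash
cat >> h.py <<'E'
TH=np.radians(22.85);O=np.array([561.0,223.8]);C,S=np.cos(TH),np.sin(TH)
R=np.array([[C,S,0],[S,-C,0],[0,0,-1.0]])   # tool x = stop x, pointing down
def P(x,y,z): return np.array([O[0]+C*x-S*y,O[1]+S*x+C*y,z])
def loc(p): d=np.array(p[:2])-O; return np.round([C*d[0]+S*d[1],-S*d[0]+C*d[1],p[2]],1)
def st(m=""):
    s=telemetry.sense();f=s["ft_force"];print(m,round(s["t"],2),loc(s["tool_pos"]),"F",np.round([C*f[0]+S*f[1],-S*f[0]+C*f[1],f[2]],1),flush=True);return s
E
python3 - <<'E'
from h import *
arm.movep(P(-133,8,260),R); st("hover")
command_gripper(0.6); st("grip")
arm.servo_line(P(-133,8,186),vel=120,orientation=R)
print(arm.servo_line(P(-133,8,160),vel=15,max_force=4)); s=st("touch")
z=s["tool_pos"][2]+2.5
arm.servo_line(P(-133,8,z),vel=30); st("up")
for n in("scene","top"): cv2.imwrite(f"pics/{n}1.png",grab_frame(n))
a=cv2.imread("pics/scene1.png")[210:320,200:420];b=cv2.imread("pics/top1.png")[160:330,215:435]
cv2.imwrite("pics/v1.png",np.vstack([cv2.resize(a,(520,260)),cv2.resize(b,(520,334))]))
E
```

```text
hover 3.11 [-132.9    7.5  260.1] F [-0.  -0.6  0.1]
grip 3.54 [-133.    8.  260.] F [-0.1  0.1  0.1]
True
touch 5.2 [-132.9    8.   175.1] F [-1.7  0.5  7.6]
up 5.45 [-133.     8.   177.7] F [-0.4 -0.1  0.1]
```

View pics/v1.png

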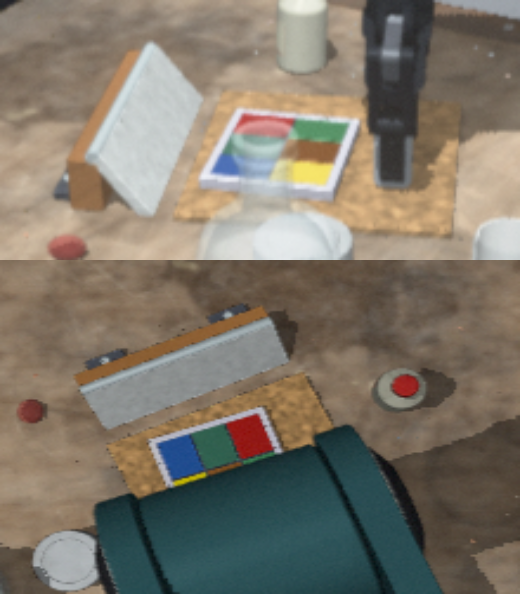

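The fingers stand on the cork behind the panel, clear of it. The fingertips are about 170 mm ahead of the TCP. Next is the push.

Run:
```python
from h import *
z=177.7
for x,v in((-80,40),(-65,35),(-55,30),(-45,25),(-38,20),(-33,15)):
    r=arm.servo_line(P(x,8,z),vel=v,max_force=15); st(r)
    if r: break
for n in("scene","top"): cv2.imwrite(f"pics/{n}2.png",grab_frame(n))
a=cv2.imread("pics/scene2.png")[210:320,200:420];b=cv2.imread("pics/top2.png")[160:330,215:435]
cv2.imwrite("pics/v2.png",np.vstack([cv2.resize(a,(520,260)),cv2.resize(b,(520,334))]))
```

```text
False 7.03 [-80.1   8.  177.7] F [-1.1 -0.3 -1. ]
False 7.6 [-64.8   8.  177.7] F [-0.3 -0.4 -0.5]
False 8.08 [-54.8   8.  177.7] F [ 0.2 -0.5  0.4]
False 8.63 [-44.9   8.  177.7] F [-0.1 -0.7 -0.3]
False 9.13 [-37.9   8.  177.7] F [-0.   0.3 -0.6]
False 9.62 [-32.9   8.  177.7] F [ 0.3 -0.1  0.7]
```

View pics/v2.png

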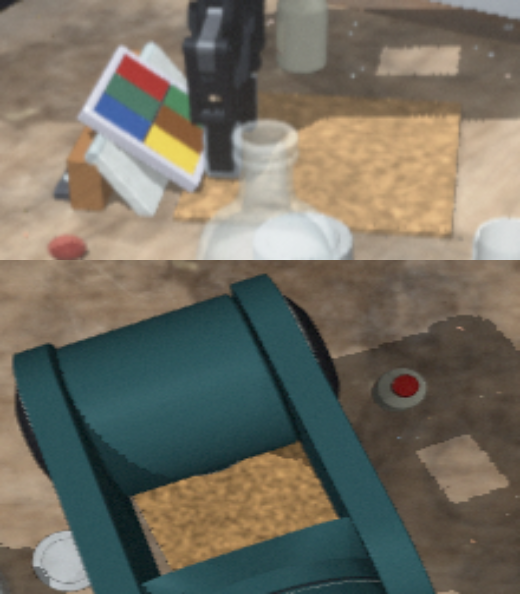

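The far edge has climbed past the stop's top and the near edge is still just on the cork. I'll push on in small steps.

Run:
```python
from h import *
z=177.7
for x in(-30,-28,-26,-24):
    r=arm.servo_line(P(x,8,z),vel=12,max_force=12); st(r)
    cv2.imwrite(f"pics/s{-x}.png",grab_frame("scene"))
    if r: break
ims=[cv2.resize(cv2.imread(f"pics/s{k}.png")[205:310,220:350],(390,295)) for k in(30,28,26,24) if __import__("os").path.exists(f"pics/s{k}.png")]
while len(ims)<4: ims.append(ims[-1]*0)
cv2.imwrite("pics/v3.png",np.vstack([np.hstack(ims[:2]),np.hstack(ims[2:])]))
```

```text
False 10.12 [-29.9   8.  177.7] F [-0.1  0.4 -0.1]
False 10.48 [-27.9   8.  177.7] F [-0.5 -0.1  0.1]
False 10.85 [-25.9   8.  177.8] F [-0.1  0.1 -0.1]
False 11.22 [-23.9   8.  177.7] F [-0.9 -0.3  0.4]
```

View pics/v3.png

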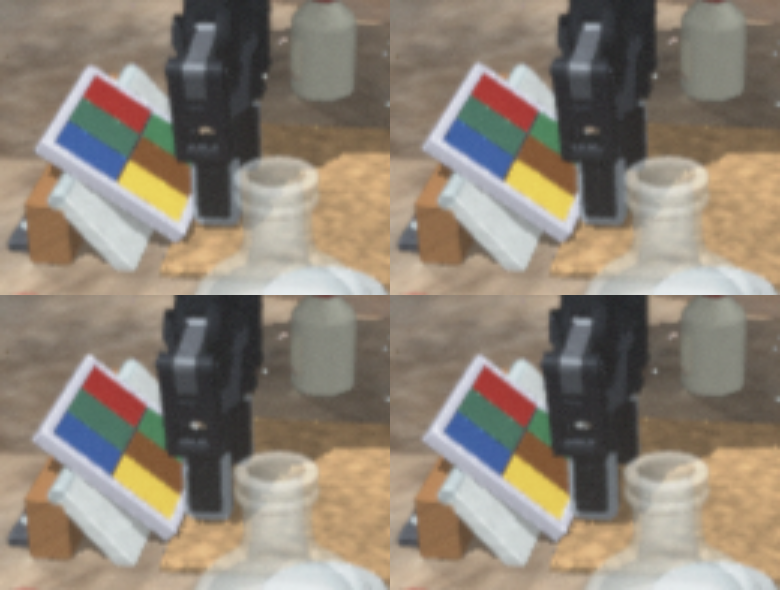

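Run:
```python
from h import *
def hit(p,y0):
    u=(p[0]/3+220,p[1]*105/295+205); a=ray("scene",u,0);b=ray("scene",u,100)
    la,lb=np.array([*loc(a)[:2],0]),np.array([*loc(b)[:2],100]); t=(y0-la[1])/(lb[1]-la[1]); return np.round(la+t*(lb-la),1)
for n,p in(("f1 raised",(38,150)),("f1 low",(180,240)),("f4 raised",(33,145)),("f4 low",(160,240)),("stop foot",(130,270)),("cork corner",(162,272))):
    print(n,hit(p,54 if n[0]=="f" else 75 if n[0]=="s" else 80))
```

```text
f1 raised [47.4 54.  50.9]
f1 low [-16.5  54.    4.7]
f4 raised [49.5 54.  53.5]
f4 low [-7. 54.  4.]
stop foot [ 2.7 75.  -1.1]
cork corner [-13.3  80.    1.9]
```

Run:
```python
from h import *
arm.servo_line(P(-60,8,177.7),vel=60)
arm.servo_line(P(-60,8,280),vel=150); st()
for n in("scene","top"): cv2.imwrite(f"pics/{n}3.png",grab_frame(n))
a=cv2.imread("pics/scene3.png")[205:310,210:350];b=cv2.imread("pics/top3.png")[160:330,215:435]
cv2.imwrite("pics/v4.png",np.hstack([cv2.resize(a,(560,420)),cv2.resize(b,(240,185)) if 0 else cv2.copyMakeBorder(cv2.resize(b,(240,185)),0,235,0,0,0)]))
```

```text
12.85 [-60.2   8.  278.9] F [ 0.3 -0.4 -1. ]
```

View pics/v4.png

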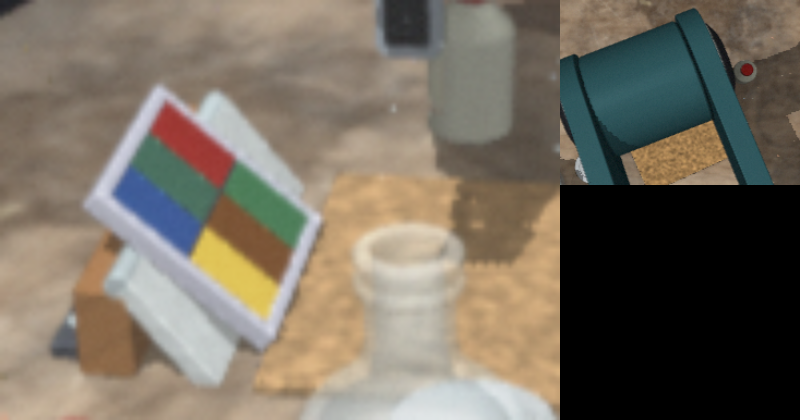

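The panel leans on the stop by itself, square, with its near edge in the gap. Next I measure its y position and go behind the stop.

Run:
```python
from h import *
for p,z in(((265,340),5),((322,215),5),((90,200),62),((160,88),62)):
    print(loc(ray("scene",(p[0]/4+210,p[1]/4+205),z)))
arm.servo_line(P(-60,10,300),vel=150)
arm.servo_line(P(85,10,300),vel=180)
arm.servo_line(P(85,10,222),vel=120); st()
cv2.imwrite("pics/scene4.png",grab_frame("scene"))
cv2.imwrite("pics/v5.png",cv2.resize(cv2.imread("pics/scene4.png")[165:315,190:390],(800,600)))
```

```text
[-11.2  54.    5. ]
[-13.7 -40.3   5. ]
[43.7 65.1 62. ]
[ 42.1 -25.7  62. ]
 14.99 [ 85.2  10.  222.8] F [-0.2 -0.2 -0.2]
```

View pics/v5.png

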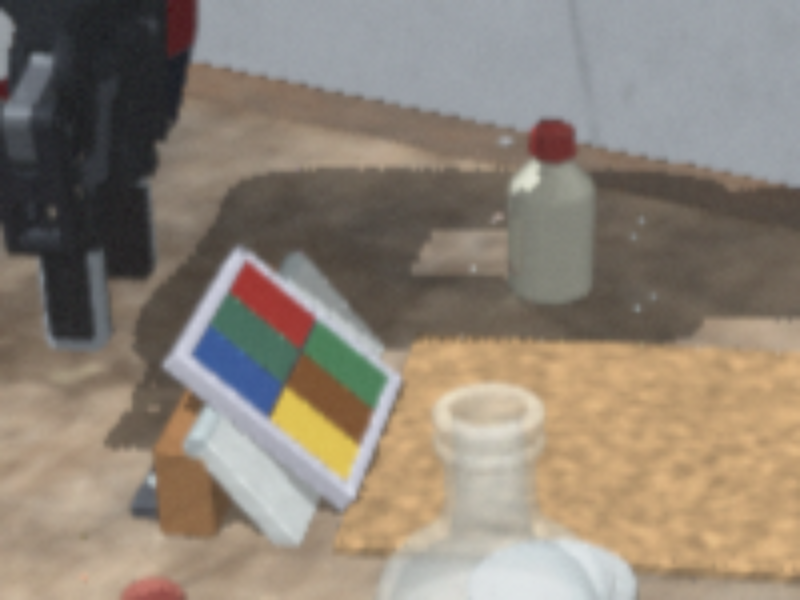

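Run:
```python
from h import *
arm.servo_line(P(85,8,219.5),vel=40)
for x in(60,45,30,15,5,-3,-10,-16,-22):
    r=arm.servo_line(P(x,8,219.5),vel=40 if x>10 else 25,max_force=12); st(r)
    cv2.imwrite(f"pics/t{x}.png",grab_frame("scene"))
    if r: break
ims=[cv2.resize(cv2.imread(f"pics/t{k}.png")[185:305,220:380],(400,300)) for k in(30,5,-10,-22) if __import__("os").path.exists(f"pics/t{k}.png")]
while len(ims)<4: ims.append(cv2.resize(grab_frame("scene")[185:305,220:380],(400,300)))
cv2.imwrite("pics/v6.png",np.vstack([np.hstack(ims[:2]),np.hstack(ims[2:])]))
```

```text
False 16.07 [ 60.1   8.  219.7] F [ 2.6 -0.1  1.2]
False 16.64 [ 44.7   8.  219.4] F [ 0.  -0.1  0.2]
False 17.22 [ 29.9   8.  219.6] F [ 0.4 -0.4 -0.1]
False 17.79 [ 14.9   8.  219.7] F [ 0.5 -0.3 -1. ]
False 18.39 [  4.9   8.  219.6] F [0.5 0.6 0.9]
False 18.91 [ -3.1   8.  219.6] F [-0.1 -0.2 -0.3]
False 19.39 [-10.1   8.  219.6] F [-0.2 -0.3  0.7]
False 19.83 [-16.1   8.  219.5] F [ 0.5  0.3 -0.5]
False 20.27 [-22.1   8.  219.6] F [-1.2  1.  -0.6]
```

View pics/v6.png

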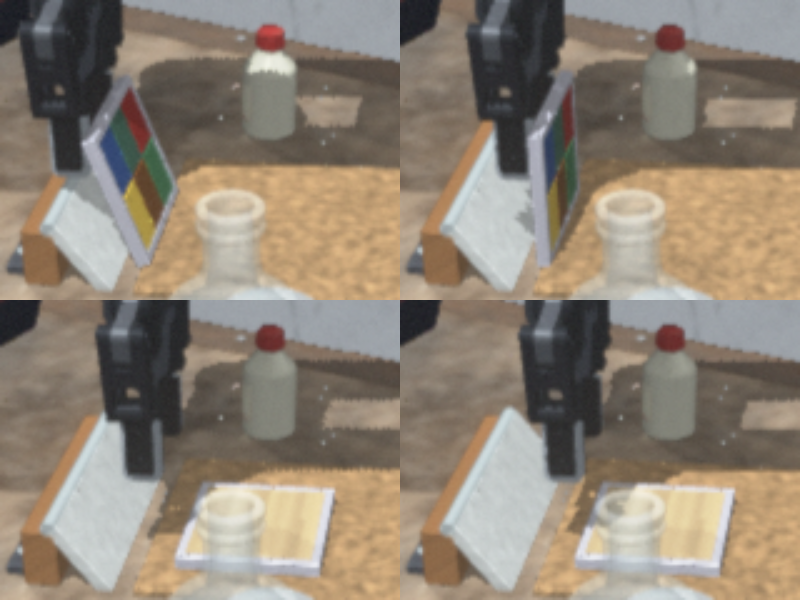

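The panel has tipped over and lies flat, plywood side up. I'll retreat, take a last look, and check the other objects.

Run:
```python
from h import *
arm.servo_line(P(-22,8,330),vel=150)
arm.goto_joints([-73.155,6.646,82.598,0,90.757,-2.166]); st()
t=grab_frame("top"); cv2.imwrite("pics/top9.png",t)
cv2.imwrite("pics/v7.png",cv2.resize(t[175:345,215:415],None,fx=3.5,fy=3.5,interpolation=cv2.INTER_CUBIC))
```

```text
24.43 [-648.4 -661.9  404.7] F [0.3 0.6 0.5]
```

View pics/v7.png

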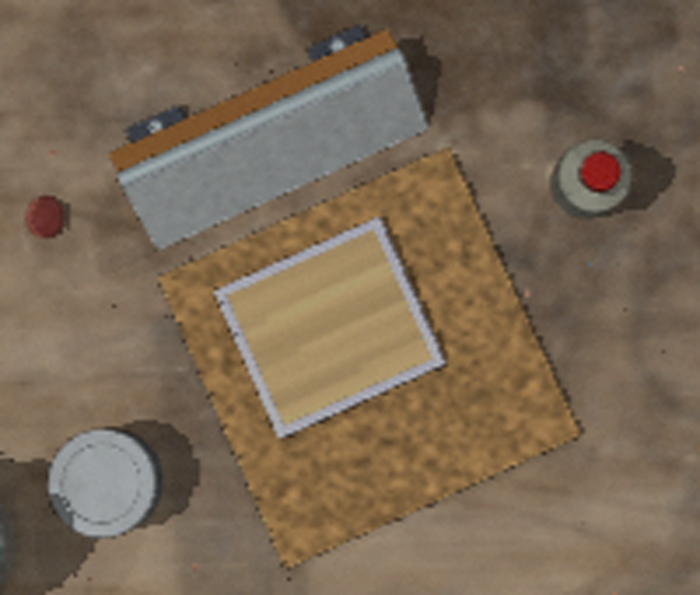

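The panel lies flat on the cork, plywood up, with its corners at (217,292), (380,220), (442,362) and (280,436). The bottle, tin and nugget have not moved.

```bash
python3 -c "
from bench import order; print(order.close_job())"
```

```text
the job is handed in; nothing more can be done
None
```

The panel was turned over with the fingertips alone and lies flat on the cork with its plywood back up; the bottle, tin and nugget did not move, and the job was handed in at about 24.5 s.

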